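# Third hand: press a menu-card holder against the sprung stop

## Task

Stand the longer of the two slotted wooden card holders upright, slot up, on the small plywood assembly board and push it flush and centred against the sprung metal pad, so that I can screw it down. Push until the pad is about halfway in (its free gap halved), never anywhere near fully in, and hold it steady there for at least three seconds; the program finishes while you are still holding it pressed. While holding, let only the holder touch the board and pad, not the gripper; leave the shorter holder and the other things on the counter alone.

Things in the scene. Friction and masses are not known exactly. Their poses are not given: they have to be found in the camera images.
- long_holder: The longer card holder: loose upright bar of brown wood, 22 (x) x 110 (y) x 55 (z) mm, about 0.085 kg, with a 4 mm wide, 12 mm deep card slot along its top. Origin at the centre of its underside, z up, y along its length; its long faces (x = -11 and +11 mm) are alike, either may go against the pad. It starts standing on the counter, slot up.
- short_holder: The shorter card holder, not wanted: same wood and section (22 x 55 mm) but only 70 mm long (y). Origin at the centre of its underside.
- jig: Plywood board fixed to the counter, 146 (x) x 124 (y) x 12 mm thick; origin at the centre of its underside, z up, +x the pressing direction (roughly away from the robot). At its far end a fixed aluminium block, x = 52 to 72 mm, 96 mm wide, top 31 mm above the counter; the sprung pad stands in front of it. The near part, x = -73 to 20 mm, is free to stand the holder on.
- pad_face (a point): Centre of the front face of the sprung steel pad (moves with it), axes as the board's. Pad 90 (y) x 10 mm thick, 13.5 to 30.5 mm above the counter. Free, its face is 20 mm ahead (+x) of the board's origin and a gap of 22 mm lies between pad and block. On the board the holder stands 37 mm higher than the pad, so it can be gripped across its thickness over the pad.
- stop_pad (a joint): How far the pad is pushed in toward the block along the board's +x: 0 free, 0.020 m at its hard end. The spring gives 0.7 N per mm (7 N at halfway, 0.010 m).
- bell: Counter bell, 76 mm across, 56 mm high; bystander. Origin at the centre of its underside.
- price_card: Folded card tent 44 x 70 x 54 mm high; bystander. Origin at the centre of its underside.
- marker: Marker pen lying on the counter, 135 mm long, 17 mm thick; bystander. Origin under its middle.
- notebook: Black notebook lying flat, 120 x 80 x 16 mm; bystander. Origin at the centre of its underside.

How it is judged:
By the outcome, as a careful person would: the job done as asked, in the order asked, and still so for the second after the job is handed in, while the arm keeps its last pose, push and grip.
It also fails if it takes over 48 s, if anything falls off the work surface, if the arm or the gripper's body presses on something with over 40 N, if the wrist force passes 120 N, or if a joint passes its speed limit or range.

## Robot

A 6-joint arm with a two-finger parallel gripper is mounted at the origin on a cart in front of the work surface, level with it; the furniture and walls round the work are solid. World frame = base frame: x ahead of the robot, y to its left, z up, the work surface at z = 0. Lengths are in m, angles in rad, forces in N, time in s.
With the tool pointing down it reaches from about 0.3 to 0.875 m from the base axis. Payload 6.4 kg.
Tool frame: the origin (TCP) lies midway between the tips of the shut fingers; the grasp point (between the pads) lies 19 mm behind it (ctrl.tcp_to_grasp is the distance from the TCP to the grasp point, in m); z points along the fingers, y is the direction in which the jaws open and shut (so a half turn about z gives the same grasp; the last joint's range is limited). The gripper opens to 85 mm and grips with 20 to 120 N. Pads are 22 mm wide; open, the fingers measure 114 mm over their backs; the gripper's body (76 mm by 85 mm) begins 54 mm behind the grasp point. The pads swing forward as they close: fully open they stand 13 mm farther back than shut.
Start: joints at [-1.408, 0.181, 1.607, -0, 1.354, -0.206], TCP at [0.207, -0.536, 0.231] pointing down, gripper open.
Joint ranges: [-2.99, 2.99], [-0.89, 2.07], [0.3, 2.58], [-1.14, 4.28], [0, 2.63], [-3.12, 3.12]. Speed limits (rad/s): [2.57, 2.57, 3.01, 3.14, 3.14, 3.14].

## Interface

Orientations are given as a unit quaternion [w, x, y, z].
In Python, from bench import monitor, imaging, order, spotter, ctrl gives the robot as it stands.
- The arm moves only by the shell command python3 -m pendant 'ROWS'. ROWS is JSON, a list that holds one entry, the list of rows, each a list of 5 numbers: the shift along the world's x, y, z in mm, then the turn about the world's z in degrees, then the finger opening in mm, from 0 to 85.4. A call has 1 to 8 rows; each row shifts and turns the commanded pose from where the row before left it; what a row does not reach is not made up. A row lasts 1/8 s, in which the tool goes at most 62.5 mm and 10.7 degrees, less where a joint would pass 70% of its speed; a pose out of reach is approached as far as the arm can. A call with a gripper value outside its range is refused whole. The fingers move at their own pace and stop on an object; the grip force is fixed at half the most. Time passes only in rows, so rows that do not move let the fingers close. It gives the time, the measured TCP pose, the force and the opening at its end, in the units of the state.
- monitor.get_obs(): the state, without advancing time (a new reading comes with each control period).
- imaging.camera(name): name is "scene" or "top" or "wrist"; returns a dict with "img" (480x640x3 uint8, red, green, blue), "vfov" (degrees; the focal length in pixels is half the picture's height over the tangent of half this angle, whatever the lens; pixels are square), "cx", "cy" (the principal point, pixels), "origin" and "orientation" of the camera in the world. Camera axes: x right, y down, z forward; pixel columns grow to the right and rows downward; lengths in m; the calibration is good to about 2 mm. A picture is of the moment at which its call begins. There is no depth.
- order.hand_in(): hands the job in, once; it reports no verdict.
Trained networks look in the newest picture that a camera, given by its name, has taken for a name from the list of things; names that differ only in an ending like _2 or _b are one class to them, and where a whole thing is asked for, a point or a joint stands for the part that bears it (a point fixed in the world has none). Each returns a list of dicts, best first, with "confidence" (0 to 1); they miss things now and then, are a little off and sometimes report something else, mostly with a low value. They report only what shows in the picture. A call takes as long as a camera call.
- spotter.recognise(camera, thing): "at" ([x, y, z] in m, in the coordinates of the camera as it stood for that picture, good to about 4 mm: the middle of the surface that is visible of it).
- spotter.tip_of(camera, thing): "at" ([x, y, z] in m, in the coordinates of the camera as it stood for that picture, good to about 4 mm: a listed point, or the origin of a listed thing).
The state is a dict: "time_s": time; "q": joint angles; "dq": joint speeds; "joint_efforts": joint torques, N m; "eef_pos": TCP position; "eef_rot": TCP orientation; "wrist_force": force on the tool from outside, world axes, zero at the start; "torque": the same for the moment, N m; "opening": opening from 0.0 (shut) to 1.0 (fully open).
Only numpy, scipy, OpenCV 4.12 (cv2) and the standard library are available. Lean on these libraries where they do the work, as an engineer would, in place of code of your own. Each camera call takes 0.05 s, during which the arm holds its last target. There are 200 camera calls.

## Working session

There is one attempt and no reset: what is moved stays moved. The work goes in short steps, Python scripts to look and compute and a shell command to move; the robot and the scene stay as the last step left them, time stands still between calls to the robot, and variables do not carry over. Pictures are saved under pics/ and viewed, about 8 in all and at most 12, crops included, and the job is handed in when it is done.

```bash
mkdir -p pics; cat > h.py <<'E'
import numpy as np, cv2
from scipy.spatial.transform import Rotation as R
from bench import monitor, imaging, order, spotter, ctrl
def rot(q): return R.from_quat([q[1],q[2],q[3],q[0]]).as_matrix()
def shot(cam,fn=None):
    c=imaging.camera(cam)
    if fn: cv2.imwrite('pics/'+fn,c['img'][:,:,::-1])
    return c
def w(c,p): return np.array(c['origin'])+rot(c['orientation'])@np.array(p)
def proj(c,P):
    p=rot(c['orientation']).T@(np.array(P)-c['origin']); f=240/np.tan(np.radians(c['vfov'])/2)
    return np.array([c['cx']+f*p[0]/p[2],c['cy']+f*p[1]/p[2]])
def back(c,u,v,z):
    f=240/np.tan(np.radians(c['vfov'])/2)
    d=rot(c['orientation'])@np.array([(u-c['cx'])/f,(v-c['cy'])/f,1]); o=np.array(c['origin'])
    return o+d*(z-o[2])/d[2]
E
python3 - <<'E'
from h import *
np.set_printoptions(precision=4,suppress=True)
for cam in ['top','scene']:
    c=shot(cam,cam+'1.png'); print(cam,c['origin'],c['orientation'],c['vfov'])
    for t in ['long_holder','short_holder','jig','pad_face','bell','price_card','marker','notebook']:
        for d in spotter.tip_of(cam,t)[:2]: print(t,round(d['confidence'],2),w(c,d['at']),proj(c,w(c,d['at'])))
s=monitor.get_obs(); print(s['time_s'],s['eef_pos'],s['eef_rot'],s['opening'],s['wrist_force'])
E
```

```text
top [0.4187 0.0856 1.4723] [-0.0249  0.7143 -0.6988  0.0281] 51.75742098754969
long_holder 0.7 [ 0.4571  0.0352 -0.0013] [334.7763 270.0757]
short_holder 0.52 [ 0.4674  0.3171 -0.004 ] [240.2951 264.6017]
jig 0.97 [ 0.5568 -0.2788  0.0015] [440.4973 238.9567]
pad_face 0.66 [ 0.5767 -0.2786  0.0185] [441.9066 231.7519]
bell 0.78 [ 0.4346 -0.0926 -0.0015] [377.5853 278.5985]
price_card 0.7 [ 0.4357 -0.0928 -0.0007] [377.7135 278.2106]
price_card 0.59 [ 0.501  -0.0897 -0.0006] [376.9566 256.2779]
marker 0.72 [0.4571 0.1818 0.0012] [285.4846 268.9813]
notebook 0.6 [0.4878 0.4881 0.0002] [182.7964 256.4081]
scene [0.0641 0.7499 0.8715] [ 0.1127 -0.275   0.8833 -0.3625] 49.09510946284296
long_holder 0.82 [ 0.4585  0.0416 -0.0056] [348.5062 256.4457]
short_holder 0.91 [ 0.4631  0.3211 -0.0035] [270.9662 341.2032]
short_holder 0.69 [0.4888 0.4891 0.0021] [201.5534 398.2438]
pad_face 0.45 [ 0.5805 -0.2757  0.0175] [373.0663 159.7413]
bell 0.85 [ 0.439  -0.0887  0.0007] [384.5019 224.9841]
bell 0.61 [ 0.4577  0.039  -0.005 ] [349.4532 255.7281]
price_card 0.57 [ 0.5013 -0.0891  0.0029] [362.2423 214.1638]
marker 0.63 [ 0.451   0.1874 -0.0032] [314.7774 299.306 ]
marker 0.58 [ 0.4395 -0.088  -0.0007] [384.1224 225.4948]
notebook 0.83 [0.4905 0.4906 0.0001] [200.468  398.9337]
0.9 [ 0.2073 -0.5363  0.2313] [-0.      0.983   0.1833  0.    ] 0.9990903913388274 [-0.5936 -0.0893  0.7872]
```

```bash
python3 - <<'E'
import cv2
a=cv2.imread('pics/top1.png')[180:330,150:500]
cv2.imwrite('pics/topc.png',cv2.resize(a,None,fx=2.28,fy=2.28,interpolation=cv2.INTER_CUBIC))
E
```

```text
(no output)
```

View pics/topc.png

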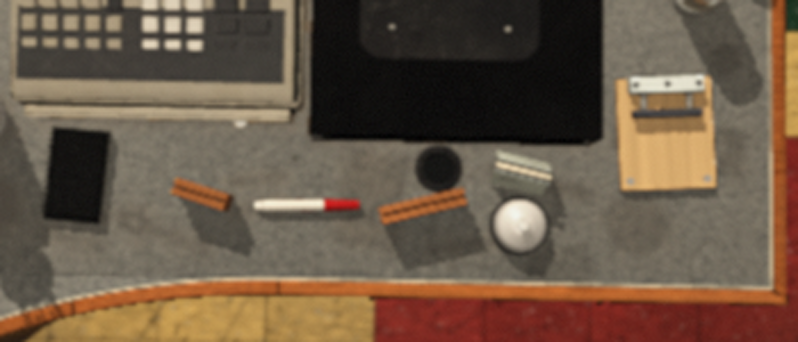

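View pics/scene1.png

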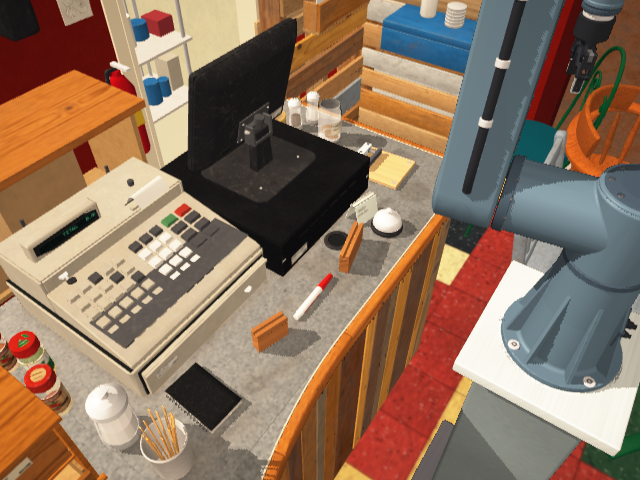

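The long holder is at crop (424,205), with the black disc and the bell/card near it. The board is at (667,133) with its pad and block on the far side. I'll get the yaws next.

```bash
python3 - <<'E'
from h import *
np.set_printoptions(precision=4,suppress=True)
c=shot('top'); im=c['img']
hsv=cv2.cvtColor(im,cv2.COLOR_RGB2HSV)
m=cv2.inRange(hsv,(5,90,60),(25,255,255)); m[:, :]=m; m[300:]=0
n,l,st,ce=cv2.connectedComponentsWithStats(m)
for i in range(1,n):
    if st[i,4]<60 or not(150<ce[i][0]<480 and 205<ce[i][1]<300): continue
    z=.012 if ce[i][0]>420 else .055
    p=np.argwhere(l==i)[:,::-1]
    P=np.array([back(c,u,v,z)[:2] for u,v in p]).astype(np.float32)
    r=cv2.minAreaRect(P*1000); print(ce[i],st[i],r)
g=monitor.get_obs(); print(g['q'])
E
```

```text
[441.438  243.2654] [ 420  213   45   51 1628] ((558.1306762695312, -279.45281982421875), (147.842529296875, 128.7908935546875), 2.761025905609131)
[442. 224.] [434 221  17   7 117] ((600.600830078125, -280.4881896972656), (17.95303726196289, 47.98693084716797), 1.2753136157989502)
[238.0553 264.9064] [225 258  27  15 235] ((464.2943420410156, 314.8730163574219), (77.29509735107422, 25.236557006835938), 72.86417388916016)
[334.7725 269.8933] [315 262  40  17 356] ((456.0975646972656, 37.309051513671875), (26.243947982788086, 112.5914077758789), 14.809507369995117)
[-1.4083  0.1808  1.607  -0.      1.3538 -0.2063]
```

```bash
python3 -m pendant '[[[20,48,0,7,85],[20,48,0,7,85],[20,48,0,7,85],[20,48,0,7,85],[20,48,0,7,85],[21,48,0,7,85],[21,48,0,7,85],[21,48,0,7,85]]]' && python3 -m pendant '[[[21,48,0,7,85],[21,48,0,7,85],[22,47,0,7,85],[22,46,0,6,85],[0,0,0,0,85]]]'
python3 - <<'E'
from h import *
np.set_printoptions(precision=4,suppress=True)
c=shot('wrist','w1.png'); print(c['origin'],c['orientation'])
for f in (spotter.tip_of,spotter.recognise):
    for d in f('wrist','long_holder')[:2]: print(round(d['confidence'],2),w(c,d['at']),proj(c,w(c,d['at'])))
s=monitor.get_obs(); r=rot(s['eef_rot']); print(s['time_s'],s['eef_pos'],np.degrees(np.arctan2(r[1,0],r[0,0])),s['q'])
E
```

```text
time_s: 1.95
eef_pos: [0.3708, -0.1509, 0.2317]
eef_rot: [0.001, 0.781, 0.625, 0.0]
wrist_force: [0.4, -0.9, 0.3]
opening: 0.992
time_s: 2.58
eef_pos: [0.4569, 0.0395, 0.2314]
eef_rot: [-0.0, 0.612, 0.791, 0.0]
wrist_force: [0.7, -0.5, 0.1]
opening: 0.995
[0.4379 0.113  0.3741] [0.1483 0.9809 0.1247 0.0194]
0.94 [ 0.452   0.0386 -0.0008] [316.6014 205.1984]
0.95 [0.4531 0.0435 0.0531] [318.2691 211.6428]
2.725 [0.456  0.0362 0.2312] 104.10517551550863 [-0.1808 -0.0905  1.8897 -0.0005  1.3428 -0.4268]
```

View pics/w1.png

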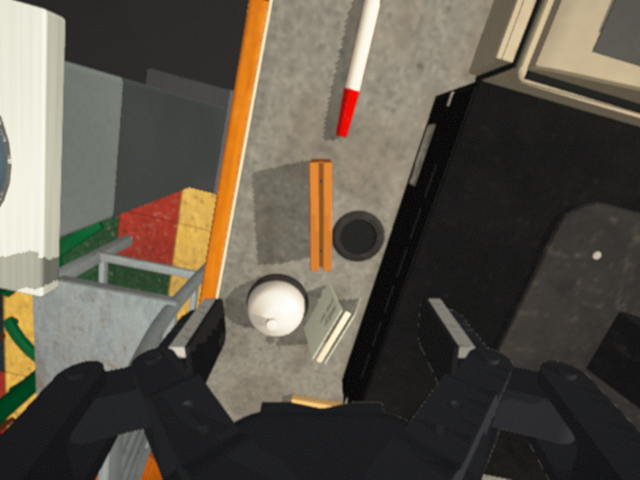

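The holder's top runs from about (320,160) to (322,270). The dark disc at (358,235) sits just beyond its far face, so I'll descend with the fingers partly open.

```bash
python3 - <<'E'
from h import *
c=shot('wrist'); im=c['img']
hsv=cv2.cvtColor(im,cv2.COLOR_RGB2HSV)
m=cv2.inRange(hsv,(5,90,60),(25,255,255)); 
n,l,st,ce=cv2.connectedComponentsWithStats(m)
i=l[200,314]; print(i,st[i],ce[i])
p=np.argwhere(l==i)[:,::-1]
P=np.array([back(c,u,v,.055)[:2] for u,v in p]).astype(np.float32)
print(cv2.minAreaRect(P*1000)); print(P.mean(0))
for d in spotter.recognise('top','marker')[:0]: pass
s=monitor.get_obs(); print(s['eef_pos'])
E
```

```text
29 [ 310  156   25  113 2606] [322.338066   210.56907137]
((456.5738830566406, 38.372886657714844), (22.787485122680664, 111.97425079345703), 14.776350021362305)
[0.4557626  0.04160214]
[0.45600638 0.03562971 0.23126386]
```

```bash
python3 -m pendant '[[[0,3,-50,0.7,50],[0,0,-50,0,50],[0,0,-50,0,50],[0,0,-35,0,50],[0,0,-22,0,50],[0,0,0,0,50],[0,0,0,0,10],[0,0,0,0,0]]]' && python3 -m pendant '[[[0,0,0,0,0],[0,0,0,0,0],[0,0,0,0,0],[0,0,0,0,0]]]'
```

```text
time_s: 3.82
eef_pos: [0.4574, 0.0392, 0.0256]
eef_rot: [0.001, 0.61, 0.792, 0.001]
wrist_force: [0.1, 0.7, -0.2]
opening: 0.246
time_s: 4.32
eef_pos: [0.4573, 0.0393, 0.0255]
eef_rot: [0.001, 0.61, 0.793, 0.0]
wrist_force: [-1.5, -1.9, 7.8]
opening: 0.247
```

```bash
python3 -m pendant '[[[0,0,20,0,0],[0,0,40,0,0],[0,0,40,0,0],[0,0,30,0,0],[5,-25,0,-1,0],[7,-40,0,-2,0],[8,-40,0,-2,0],[8,-40,0,-2,0]]]' && python3 -m pendant '[[[8,-40,0,-2,0],[8,-40,0,-2,0],[8,-40,0,-1,0],[5,-30,0,0,0],[3,-25,0,0,0],[0,0,0,0,0],[0,0,0,0,0]]]'
python3 - <<'E'
from h import *
np.set_printoptions(precision=4,suppress=True)
s=monitor.get_obs(); r=rot(s['eef_rot']); print(s['time_s'],s['eef_pos'],np.degrees(np.arctan2(r[1,0],r[0,0])),s['q'],s['opening'],s['wrist_force'])
c=shot('wrist','w2.png'); print(c['origin'])
for t in ('jig','pad_face','long_holder'):
  for d in spotter.tip_of('wrist',t)[:2]: print(t,round(d['confidence'],2),w(c,d['at']),proj(c,w(c,d['at'])))
c=shot('top','top2.png')
for t in ('jig','pad_face','long_holder'):
  for d in spotter.tip_of('top',t)[:2]: print(t,round(d['confidence'],2),w(c,d['at']),proj(c,w(c,d['at'])))
E
```

```text
time_s: 5.32
eef_pos: [0.4844, -0.1064, 0.1545]
eef_rot: [0.0, 0.657, 0.754, 0.0]
wrist_force: [0.4, 0.2, -0.4]
opening: 0.249
time_s: 6.2
eef_pos: [0.5161, -0.2795, 0.154]
eef_rot: [-0.001, 0.689, 0.724, 0.0]
wrist_force: [0.1, 0.2, -1.4]
opening: 0.249
6.2 [ 0.5161 -0.2795  0.154 ] 92.84141369101594 [-0.6987  0.2861  1.6439  0.0004  1.2127 -0.7484] 0.24856752079245317 [ 0.0678  0.1841 -1.3649]
[ 0.5123 -0.2038  0.2968]
jig 0.96 [ 0.5524 -0.2849  0.0038] [360.8293 231.3839]
pad_face 0.82 [ 0.5744 -0.2766  0.0194] [389.1972 228.2495]
long_holder 0.64 [ 0.5138 -0.2805  0.1263] [317.1081 280.5969]
jig 0.79 [ 0.5572 -0.2796  0.001 ] [440.7243 238.8585]
jig 0.4 [ 0.4658  0.3187 -0.0013] [239.6053 265.075 ]
pad_face 0.65 [ 0.5761 -0.2831  0.0196] [443.5211 231.9446]
```

View pics/w2.png

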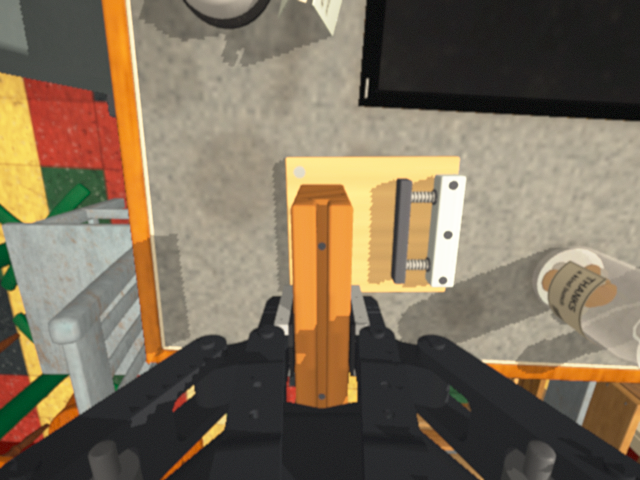

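The board, pad and block are clearly visible: pad from (405,180) to (400,283), white block at (448,232), holder in hand from v=203 to 405. Next, converting those to positions.

```bash
python3 - <<'E'
from h import *
np.set_printoptions(precision=4,suppress=True)
c=shot('wrist')
s=monitor.get_obs();T=s['eef_pos']
for n,u,v,z in [('brdNL',286,157,.012),('brdFL',460,156,.012),('brdFR',447,292,.012),('blkNL',437,175,.031),('blkFL',466,177,.031),('blkNR',430,285,.031),('blkFR',455,288,.031),('padL',398,180,.0305),('padR',392,282,.0305),('padLb',412,180,.0305),('padRb',406,284,.0305),
 ('hT+y L',292,207,T[2]+.0295),('hT+yR',352,207,T[2]+.0295),('h-y L',296,405,T[2]+.0295),('h-yR',348,405,T[2]+.0295)]:
    print(n,back(c,u,v,z))
a=c['img'][140:440,270:480,::-1]; cv2.imwrite('pics/w2c.png',cv2.resize(a,None,fx=2,fy=2,interpolation=cv2.INTER_CUBIC))
E
```

```text
brdNL [ 0.4843 -0.2225  0.012 ]
brdFL [ 0.6284 -0.2144  0.012 ]
brdFR [ 0.6377 -0.3383  0.012 ]
blkNL [ 0.6051 -0.2291  0.031 ]
blkFL [ 0.6282 -0.2295  0.031 ]
blkNR [ 0.6135 -0.3235  0.031 ]
blkFR [ 0.6357 -0.3252  0.031 ]
padL [ 0.575  -0.2346  0.0305]
padR [ 0.5802 -0.3225  0.0305]
padLb [ 0.5861 -0.234   0.0305]
padRb [ 0.5926 -0.3238  0.0305]
hT+y L [ 0.5037 -0.2281  0.1839]
hT+yR [ 0.5243 -0.227   0.1839]
h-y L [ 0.5074 -0.3124  0.1839]
h-yR [ 0.5292 -0.3113  0.1839]
```

View pics/w2c.png

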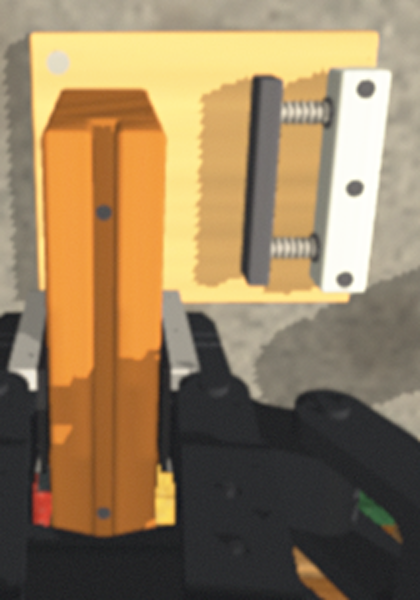

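```bash
python3 - <<'E'
from h import *
np.set_printoptions(precision=4,suppress=True)
c=shot('wrist'); im=c['img']; s=monitor.get_obs();T=s['eef_pos']
g=cv2.cvtColor(im,cv2.COLOR_RGB2GRAY).astype(float)
def edge(name,line,z,hor,ch,half=6):
    # strongest gradient near guess line, subpixel, per row/col
    (a0,b0),(a1,b1)=line; pts=[]
    I=im[...,ch].astype(float)
    for t in np.arange(a0,a1+1):
        b=b0+(b1-b0)*(t-a0)/(a1-a0); k=np.arange(int(round(b))-half,int(round(b))+half+1)
        pr=I[k,t] if hor else I[t,k]
        d=np.abs(np.diff(pr)); d[d<.4*d.max()]=0; x=(k[:-1]+.5)@d/d.sum()
        pts.append(back(c,*((t,x) if hor else (x,t)),z)[:2])
    P=np.array(pts,dtype=np.float32)
    vx,vy,x0,y0=cv2.fitLine(P,cv2.DIST_HUBER,0,.001,.001).ravel()
    ang=np.degrees(np.arctan2(vy,vx)); yaw=(ang+45)%90-45
    print(name,'yaw %.2f'%yaw,'pt',x0,y0,'ends',P[0],P[-1])
edge('boardLeft',((295,157),(450,156.5)),.012,True,0)
edge('boardNear',((165,286),(190,287)),.012,False,2,4)
edge('blkNear',((180,437),(280,430.5)),.031,False,2,4)
edge('blkFar',((182,466),(283,455.5)),.031,False,2,4)
edge('padFace',((184,398),(278,392.5)),.0305,False,0,4)
edge('padBack',((184,411.5),(278,406)),.0305,False,0,3)
edge('hL',((215,292),(280,293)),T[2]+.0295,False,0,4)
edge('hR',((215,352),(280,351)),T[2]+.0295,False,0,4)
E
```

```text
boardLeft yaw 2.99 pt 0.54694617 -0.21786295 ends [ 0.4917 -0.2208] [ 0.6199 -0.2139]
boardNear yaw 2.46 pt 0.48465505 -0.23818827 ends [ 0.4844 -0.2291] [ 0.4852 -0.25  ]
blkNear yaw 3.24 pt 0.61031836 -0.26693612 ends [ 0.6082 -0.233 ] [ 0.6133 -0.3188]
blkFar yaw 3.22 pt 0.63026136 -0.2757876 ends [ 0.628  -0.2335] [ 0.6331 -0.3207]
padFace yaw 3.17 pt 0.57570976 -0.27966565 ends [ 0.5738 -0.2379] [ 0.5797 -0.3189]
padBack yaw 3.15 pt 0.5887857 -0.29003102 ends [ 0.5857 -0.2373] [ 0.5902 -0.3183]
hL yaw 2.31 pt 0.50387484 -0.24027859 ends [ 0.5034 -0.231 ] [ 0.5043 -0.2555]
hR yaw 2.86 pt 0.52512914 -0.23760477 ends [ 0.5247 -0.2299] [ 0.526  -0.2544]
```

```bash
python3 -m pendant '[[[10,1,0,0.4,0],[19,1,-20,0,0],[0,0,-35,0,0],[0,0,-30,0,0],[0,0,-18,0,0],[0,0,-8,0,0],[0,0,-3,0,0],[0,0,0,0,0]]]' 
python3 - <<'E'
from h import *
np.set_printoptions(precision=4,suppress=True)
s=monitor.get_obs(); r=rot(s['eef_rot']); print(s['time_s'],s['eef_pos'],np.degrees(np.arctan2(r[1,0],r[0,0])),s['opening'],s['wrist_force'])
c=shot('wrist','w3.png')
for t in ('long_holder','pad_face'):
  for d in spotter.tip_of('wrist',t)[:2]: print(t,round(d['confidence'],2),w(c,d['at']),proj(c,w(c,d['at'])))
E
```

```text
time_s: 7.7
eef_pos: [0.5459, -0.2788, 0.0412]
eef_rot: [0.001, 0.687, 0.727, 0.0]
wrist_force: [1.0, 0.4, -1.1]
opening: 0.247
7.7 [ 0.5459 -0.2788  0.0412] 93.2274394045193 0.2471368828452525 [ 0.9981  0.3955 -1.0834]
pad_face 0.78 [ 0.579  -0.28    0.0198] [382.2375 289.0452]
```

View pics/w3.png

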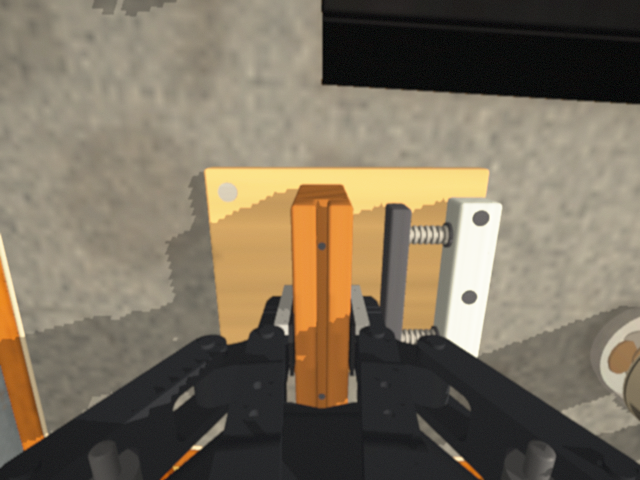

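```bash
python3 - <<'E'
from h import *
np.set_printoptions(precision=4,suppress=True)
c=shot('wrist'); im=c['img']; z=monitor.get_obs()['eef_pos'][2]; b=z-.0255
print('board edge',back(c,322,168.5,.012),'holder end bottom',back(c,322,185,b),'top',back(c,322,206,b+.055))
print('holder top L/R',back(c,292,215,b+.055),back(c,352,215,b+.055),'pad face L top',back(c,386,206,.0305),'block L',back(c,450,200,.031))
print(im[160:215,312,0])
a=im[150:400,190:510,::-1]; cv2.imwrite('pics/w3c.png',cv2.resize(a,None,fx=2.4,fy=2.4,interpolation=cv2.INTER_CUBIC))
E
```

```text
board edge [ 0.5429 -0.2188  0.012 ] holder end bottom [ 0.5433 -0.2266  0.0157] top [ 0.5431 -0.226   0.0707]
holder top L/R [ 0.5329 -0.2298  0.0707] [ 0.5537 -0.2286  0.0707] pad face L top [ 0.5735 -0.2326  0.0305] block L [ 0.6027 -0.228   0.031 ]
[157 156 153 151 150 153 165 192 228 247 252 252 252 252 252 252 252 252
 252 252 252 252 252 248 217 163 152 154 151 150 146 143 143 147 153 153
 145 138 143 152 159 166 175 181 188 210 229 235 237 236 236 236 237 236
 237]
```

View pics/w3c.png

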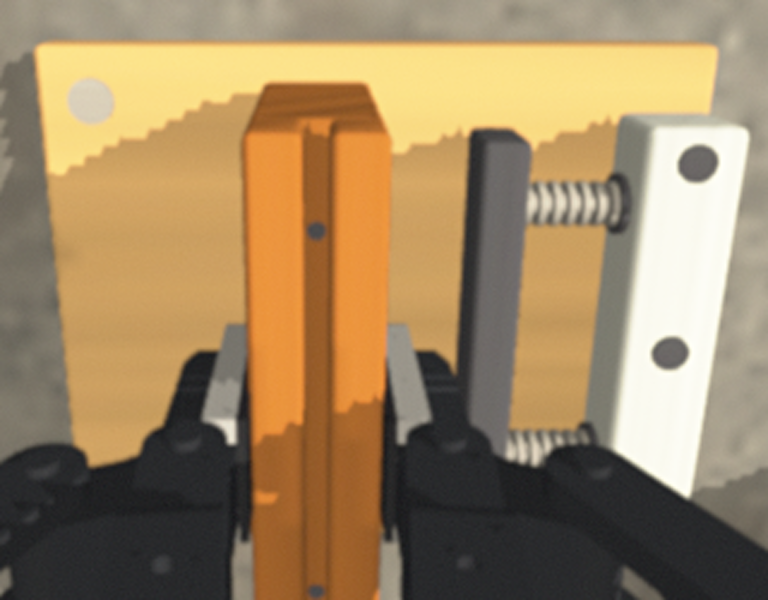

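```bash
python3 -m pendant '[[[0,1,-2,0,0],[0,0,-1,0,0],[0,0,0,0,0]]]'; python3 -m pendant '[[[0,0,-1,0,0],[0,0,0,0,0]]]'
```

```text
time_s: 8.28
eef_pos: [0.5453, -0.2772, 0.0375]
eef_rot: [-0.0, 0.687, 0.727, 0.0]
wrist_force: [-0.6, 1.2, 3.3]
opening: 0.246
time_s: 8.52
eef_pos: [0.5454, -0.2772, 0.0375]
eef_rot: [-0.0, 0.687, 0.727, -0.0]
wrist_force: [-4.4, 4.1, 11.2]
opening: 0.247
```

```bash
python3 -m pendant '[[[0,0,1,0,0],[4,0.2,0,0,0],[5,0.3,0,0,0],[4,0.2,0,0,0],[2,0.1,0,0,0],[0,0,0,0,0],[0,0,0,0,0]]]'; python3 -m pendant '[[[2,0.1,0,0,0],[2,0.1,0,0,0],[0,0,0,0,0],[0,0,0,0,0]]]';  python3 -m pendant '[[[2,0.1,0,0,0],[0,0,0,0,0],[0,0,0,0,0]]]'; python3 -m pendant '[[[2,0.1,0,0,0],[0,0,0,0,0],[0,0,0,0,0]]]'
```

```text
time_s: 9.4
eef_pos: [0.5605, -0.2769, 0.0375]
eef_rot: [0.0, 0.687, 0.727, -0.0]
wrist_force: [-2.8, -0.6, 5.1]
opening: 0.24
time_s: 9.9
eef_pos: [0.5643, -0.2766, 0.0375]
eef_rot: [0.0, 0.687, 0.727, -0.0]
wrist_force: [-4.0, 0.1, 7.0]
opening: 0.244
time_s: 10.28
eef_pos: [0.5663, -0.2765, 0.0375]
eef_rot: [0.0, 0.687, 0.727, -0.0]
wrist_force: [-3.6, -0.3, 5.3]
opening: 0.248
time_s: 10.65
eef_pos: [0.5681, -0.2763, 0.0375]
eef_rot: [-0.0, 0.687, 0.727, -0.0]
wrist_force: [-4.8, 0.3, 6.6]
opening: 0.249
```

```bash
python3 -m pendant '[[[2,0.1,0.3,0,0],[2,0.1,0,0,0],[0,0,0,0,0],[0,0,0,0,0]]]'
python3 - <<'E'
from h import *
np.set_printoptions(precision=4,suppress=True)
s=monitor.get_obs(); r=rot(s['eef_rot']); print(s['time_s'],s['eef_pos'],np.degrees(np.arctan2(r[1,0],r[0,0])),s['opening'],s['wrist_force'])
c=shot('wrist'); a=c['img'][170:400,250:530,::-1]; cv2.imwrite('pics/w4c.png',cv2.resize(a,None,fx=2.6,fy=2.6,interpolation=cv2.INTER_CUBIC))
E
```

```text
time_s: 11.15
eef_pos: [0.5713, -0.2762, 0.0375]
eef_rot: [-0.001, 0.687, 0.727, -0.001]
wrist_force: [-6.6, -0.4, 7.8]
opening: 0.25
11.15 [ 0.5713 -0.2762  0.0375] 93.22406083009632 0.24977064880623934 [-6.5626 -0.3688  7.8163]
```

View pics/w4c.png

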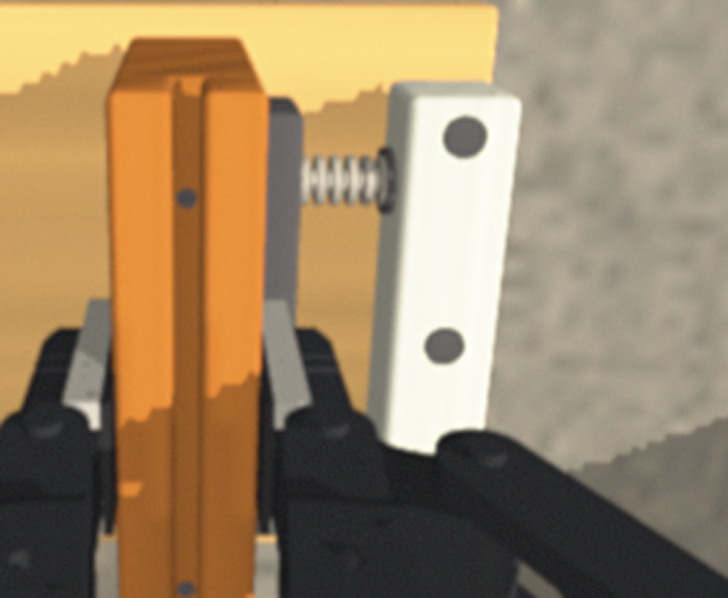

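```bash
cat > gap.py <<'E'
from h import *
from scipy.ndimage import gaussian_filter1d as gf
np.set_printoptions(precision=4,suppress=True)
def gap(c):
    im=c['img'].astype(float); th=np.radians(3.1); ex=np.array([np.cos(th),np.sin(th)])
    for v in (218,224,228,256,262,268,274):
        r=im[v,340:460].mean(1)
        x=[]; d=np.diff(r)
        pk=[i for i in range(1,len(d)-1) if abs(d[i])>12 and abs(d[i])>=abs(d[i-1]) and abs(d[i])>abs(d[i+1])]
        print(v,[(340+i+.5, int(d[i]), round(float(back(c,340+i+1,v,.0305)[:2]@ex)*1000,1)) for i in pk])
E
python3 - <<'E'
from gap import *
c=shot('wrist'); gap(c)
E
```

```text
218 [(352.5, -20, 570.0), (366.5, 17, 576.5), (398.5, -14, 591.2), (408.5, 29, 595.8), (421.5, -68, 601.7), (435.5, 61, 608.2), (449.5, -47, 614.6)]
224 [(352.5, -20, 570.1), (366.5, 18, 576.6), (397.5, -15, 590.9), (407.5, 29, 595.5), (419.5, -65, 601.1), (436.5, 74, 608.9), (448.5, -45, 614.5)]
228 [(352.5, -15, 570.2), (366.5, 19, 576.7), (394.5, -39, 589.7), (400.5, 24, 592.4), (407.5, 31, 595.7), (421.5, -52, 602.2), (433.5, 50, 607.7), (448.5, -42, 614.7)]
256 [(351.5, -21, 570.1), (365.5, 16, 576.8), (395.5, -17, 591.1), (405.5, 31, 595.8), (445.5, -42, 614.9)]
262 [(351.5, -20, 570.2), (365.5, 13, 576.9), (394.5, -14, 590.8), (404.5, 29, 595.6), (444.5, -48, 614.7)]
268 [(351.5, -17, 570.3), (364.5, 18, 576.6), (394.5, -19, 591.0), (403.5, 31, 595.3), (443.5, -51, 614.6)]
274 [(350.5, -21, 569.9), (363.5, 17, 576.2), (394.5, -14, 591.2), (403.5, 31, 595.6), (442.5, -47, 614.5)]
```

```bash
python3 -m pendant '[[[2,0.1,0,0,0],[2,0.1,0,0,0],[1,0.1,0,0,0],[0,0,0,0,0],[0,0,0,0,0]]]'
python3 - <<'E'
from gap import *
c=shot('wrist'); gap(c)
s=monitor.get_obs(); print(s['eef_pos'],s['wrist_force'])
E
```

```text
time_s: 11.88
eef_pos: [0.5749, -0.2759, 0.0375]
eef_rot: [-0.002, 0.687, 0.727, -0.002]
wrist_force: [-13.3, -0.3, 10.0]
opening: 0.248
218 [(352.5, -20, 573.6), (366.5, 17, 580.1), (391.5, -12, 591.6), (400.5, 31, 595.7), (413.5, -65, 601.7), (427.5, 59, 608.1), (441.5, -47, 614.5)]
224 [(352.5, -20, 573.7), (366.5, 18, 580.2), (390.5, -13, 591.3), (399.5, 30, 595.4), (412.5, -68, 601.4), (428.5, 71, 608.8), (440.5, -40, 614.4)]
228 [(352.5, -18, 573.8), (366.5, 18, 580.3), (387.5, -42, 590.0), (393.5, 22, 592.8), (399.5, 28, 595.6), (413.5, -53, 602.1), (426.5, 56, 608.1), (440.5, -45, 614.6)]
256 [(351.5, -23, 573.7), (364.5, 14, 579.9), (388.5, -15, 591.4), (397.5, 31, 595.6), (437.5, -48, 614.6)]
262 [(351.5, -21, 573.8), (364.5, 18, 580.1), (397.5, 30, 595.8), (436.5, -51, 614.5)]
268 [(351.5, -18, 573.9), (364.5, 20, 580.2), (387.5, -14, 591.3), (396.5, 32, 595.6), (436.5, -50, 614.8)]
274 [(350.5, -21, 573.5), (364.5, 18, 580.3), (387.5, -16, 591.4), (396.5, 30, 595.8), (435.5, -48, 614.7)]
[ 0.5749 -0.276   0.0375] [-12.3154  -1.5287  11.1953]
```

```bash
python3 -m pendant '[[[2,0.1,0.3,0,0],[1.5,0.1,0.2,0,0],[0,0,0,0,0],[0,0,0,0,0]]]'
python3 - <<'E'
from gap import *
c=shot('wrist'); gap(c)
s=monitor.get_obs(); print(s['eef_pos'],s['eef_rot'],s['wrist_force'],s['torque'])
E
```

```text
time_s: 12.42
eef_pos: [0.5779, -0.2758, 0.0376]
eef_rot: [-0.003, 0.687, 0.727, -0.002]
wrist_force: [-13.0, -2.3, 9.4]
opening: 0.247
218 [(352.5, -21, 576.6), (365.5, 15, 582.6), (385.5, -13, 591.8), (393.5, 28, 595.4), (407.5, -57, 601.9), (421.5, 61, 608.3), (435.5, -45, 614.7)]
224 [(352.5, -19, 576.7), (366.5, 22, 583.1), (385.5, -13, 591.9), (393.5, 30, 595.6), (405.5, -71, 601.2), (422.5, 72, 609.0), (434.5, -45, 614.5)]
228 [(352.5, -18, 576.7), (366.5, 18, 583.2), (382.5, -42, 590.6), (387.5, 23, 593.0), (393.5, 32, 595.7), (407.5, -49, 602.2), (420.5, 49, 608.2), (434.5, -42, 614.7)]
256 [(351.5, -19, 576.7), (364.5, 12, 582.9), (383.5, -14, 591.9), (390.5, 31, 595.2), (431.5, -44, 614.7)]
262 [(351.5, -19, 576.8), (364.5, 16, 583.0), (382.5, -13, 591.6), (390.5, 32, 595.4), (430.5, -52, 614.6)]
268 [(351.5, -19, 576.9), (364.5, 18, 583.1), (382.5, -19, 591.8), (390.5, 32, 595.6), (430.5, -54, 614.9)]
274 [(350.5, -19, 576.5), (364.5, 18, 583.3), (381.5, -14, 591.5), (389.5, 31, 595.4), (429.5, -48, 614.7)]
[ 0.5779 -0.2758  0.0376] [-0.0026  0.6869  0.7268 -0.0019] [-13.489   -1.6664   9.0117] [-0.3709  2.5026 -0.0679]
```

```bash
for i in 1; do python3 -m pendant '[[[0,0,0,0,0],[0,0,0,0,0],[0,0,0,0,0],[0,0,0,0,0],[0,0,0,0,0],[0,0,0,0,0],[0,0,0,0,0],[0,0,0,0,0]]]'; done
python3 - <<'E'
from gap import *
c=shot('wrist'); a=c['img'][160:410,240:560,::-1]; cv2.imwrite('pics/w5c.png',cv2.resize(a,None,fx=2.4,fy=2.4,interpolation=cv2.INTER_CUBIC))
s=monitor.get_obs(); print(s['time_s'],s['eef_pos'],s['wrist_force'])
E
```

```text
time_s: 13.48
eef_pos: [0.5779, -0.2758, 0.0376]
eef_rot: [-0.003, 0.687, 0.727, -0.002]
wrist_force: [-13.9, -1.0, 9.5]
opening: 0.244
13.525 [ 0.5778 -0.2758  0.0375] [-13.221   -1.8891   9.416 ]
```

View pics/w5c.png

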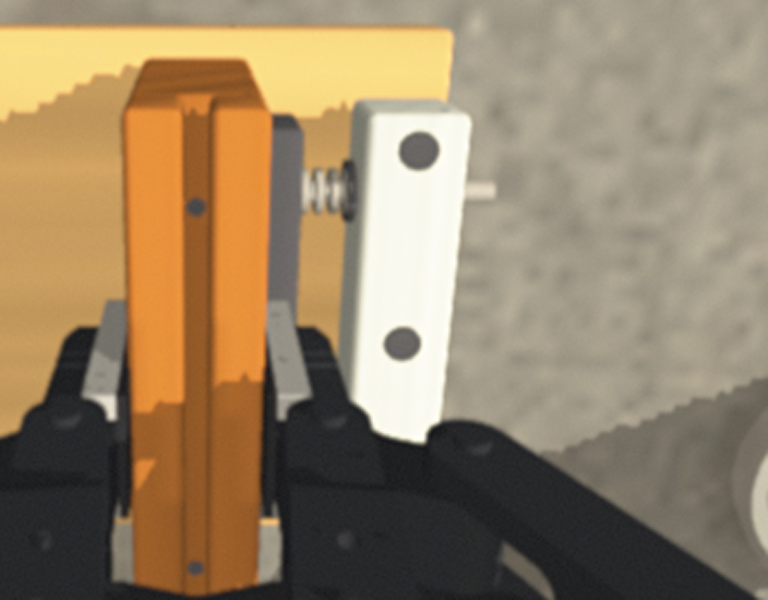

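```bash
python3 - <<'E'
from h import *
c=shot('wrist'); th=np.radians(3.1); ey=np.array([-np.sin(th),np.cos(th)])
f=lambda u,v,z: round(float(back(c,u,v,z)[:2]@ey)*1000,1)
im=c['img'].astype(float).mean(2)
print('board-62',f(321,171,.012)-62,'holder-55: bot',f(321,185,.012)-55,'top',f(321,204,.067)-55,'pad-45',f(361,210,.0305)-45,'block-48',f(410,206.5,.031)-48)
for u in (315,361,412): print(u,im[162:222,u].astype(int))
E
```

```text
board-62 -309.4 holder-55: bot -309.3 top -308.2 pad-45 -308.1 block-48 -309.2
315 [148 148 148 144 142 142 139 135 141 158 182 196 201 201 202 201 202 201
 202 203 202 188 149 106  90  92  92  91  89  87  89  91  92  90  88  82
  92 111 120 122 120 121 119 117 120 124 128 129 131 130 131 130 132 131
 132 132 129 132 131 129]
361 [147 146 148 146 147 146 144 142 141 156 179 195 198 199 200 200 201 202
 201 202 201 202 202 203 203 202 203 203 203 202 202 202 201 202 201 202
 200 201 199 199 198 198 198 197 187 157 107  74  69  70  74  83  95 103
 105 104 104 107 107 106]
412 [160 159 161 160 161 161 159 155 147 151 171 190 195 199 199 199 199 200
 200 201 201 202 202 202 202 202 203 203 203 203 203 202 202 200 202 200
 199 200 194 187 175 174 177 181 192 218 237 245 246 245 246 244 222 153
 106 102 103 105 103 103]
```

Centred to within about 1 mm and flush, with the gap about halved. I'll hold for longer, confirm and hand in.

```bash
python3 -m pendant '[[[0,0,0,0,0],[0,0,0,0,0],[0,0,0,0,0],[0,0,0,0,0],[0,0,0,0,0],[0,0,0,0,0],[0,0,0,0,0],[0,0,0,0,0]]]'; python3 -m pendant '[[[0,0,0,0,0],[0,0,0,0,0],[0,0,0,0,0],[0,0,0,0,0],[0,0,0,0,0],[0,0,0,0,0],[0,0,0,0,0],[0,0,0,0,0]]]'; python3 -m pendant '[[[0,0,0,0,0],[0,0,0,0,0],[0,0,0,0,0],[0,0,0,0,0],[0,0,0,0,0],[0,0,0,0,0],[0,0,0,0,0],[0,0,0,0,0]]]'
python3 - <<'E'
from gap import *
c=shot('wrist'); gap(c)
s=monitor.get_obs(); print(s['time_s'],s['eef_pos'],s['wrist_force'])
print(order.hand_in())
E
```

```text
time_s: 14.58
eef_pos: [0.5779, -0.2758, 0.0376]
eef_rot: [-0.003, 0.687, 0.727, -0.002]
wrist_force: [-13.4, -2.5, 9.1]
opening: 0.248
time_s: 15.58
eef_pos: [0.5779, -0.2758, 0.0376]
eef_rot: [-0.003, 0.687, 0.727, -0.002]
wrist_force: [-14.0, -0.3, 9.7]
opening: 0.248
time_s: 16.58
eef_pos: [0.5779, -0.2758, 0.0376]
eef_rot: [-0.003, 0.687, 0.727, -0.002]
wrist_force: [-12.7, -1.2, 9.4]
opening: 0.246
218 [(352.5, -19, 576.6), (366.5, 16, 583.0), (385.5, -18, 591.8), (393.5, 30, 595.4), (407.5, -54, 601.9), (421.5, 62, 608.3), (435.5, -44, 614.7)]
224 [(352.5, -21, 576.7), (366.5, 19, 583.1), (384.5, -12, 591.5), (393.5, 29, 595.6), (405.5, -72, 601.2), (422.5, 70, 609.0), (434.5, -46, 614.5)]
228 [(352.5, -18, 576.7), (366.5, 18, 583.2), (382.5, -43, 590.6), (387.5, 22, 593.0), (393.5, 31, 595.7), (407.5, -50, 602.2), (420.5, 51, 608.2), (434.5, -42, 614.7)]
256 [(351.5, -20, 576.7), (365.5, 13, 583.3), (383.5, -16, 591.9), (391.5, 32, 595.7), (431.5, -45, 614.7)]
262 [(351.5, -18, 576.8), (364.5, 19, 583.0), (382.5, -13, 591.6), (390.5, 32, 595.4), (430.5, -52, 614.6)]
268 [(351.5, -18, 576.9), (364.5, 17, 583.1), (382.5, -19, 591.8), (390.5, 32, 595.6), (430.5, -54, 614.9)]
274 [(350.5, -20, 576.5), (363.5, 17, 582.8), (382.5, -14, 592.0), (390.5, 31, 595.8), (429.5, -48, 614.7)]
16.625 [ 0.5779 -0.2758  0.0376] [-13.1913  -1.5268   9.0585]
the job is handed in; nothing more can be done
None
```

I stood the long holder upright, slot up, on the board and pushed it flush and centred against the pad. I held it still for about 4 s (arm pose unchanged) and handed in at 16.6 s with it still pressed.

- **Pad travel:** the wrist camera puts the pad 9.5–10.2 mm in, against the 10 mm wanted. The free gap of 22 mm is down to about 12 mm.
- **Centring and angle:** centred to about 1 mm. The holder's turn matches the pad's to a few tenths of a degree, and the gripper leans about 0.3–0.4° forward under the push.
- **Gripper clearance:** the fingertips sit about 7 mm above the pad and block by the measured tool height.
- **Other objects:** I planned the moves to clear the shorter holder and the other things, but took no final picture of them.
- **Force check that disagreed:** the wrist force reads about 13 N along the push instead of 7 N. I put the difference down to the holder rubbing on the board under about 9 N of downward force. I took the pad travel from the pictures, not from the force.

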